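# Fasten the toggle latch of the longer toy case

### The arm

A 6-joint arm with a two-finger parallel gripper is mounted at the origin on the work surface. World frame = base frame: x ahead of the robot, y to its left, z up, the work surface at z = 0. Lengths are in m, angles in rad, forces in N, time in s.
With the tool pointing down it reaches from about 0.275 to 0.75 m from the base axis. Payload 10.2 kg.
Tool frame: the origin (TCP) lies between the finger pads; the fingertips stand 11 mm ahead of it and the grasp point (between the pads) lies 8 mm behind it; z points along the fingers, y is the direction in which the jaws open and shut (so a half turn about z gives the same grasp; the last joint's range is limited). The gripper opens to 88 mm and grips with 3 to 60 N. Pads are 18 mm wide; open, the fingers measure 123 mm over their backs; the gripper's body (75 mm by 187 mm) begins 45 mm behind the grasp point.
Start: joints at [-1.481, 0.313, 1.498, -0, 1.331, -0.223], TCP at [0.162, -0.5, 0.25] pointing down, gripper open.
Joint ranges: [-2.94, 2.94], [-0.97, 2.17], [0.19, 2.56], [-1.23, 4.37], [0.02, 3.11], [-2.88, 2.88]. Speed limits (rad/s): [2.39, 2.39, 3.01, 3.14, 3.14, 3.14].

### API

Orientations are given as a unit quaternion [x, y, z, w].
In Python, from station import arm gives the robot as it stands.
- The arm moves only by the shell command python3 -m crank 'ROWS' [FORCE]. ROWS is JSON, one flat list of numbers, 5 for each row, row after row: the shift along the tool's x, y, z in cm, then the turn about the tool's z in degrees, then the opening, from 0 (shut) to 1 (fully open). In form: [dx, dy, dz, yaw, claw, dx, dy, dz, yaw, claw, ...]. A call has 1 to 8 rows; each row shifts and turns the pose as measured when the row begins, along the tool's axes as they then stand; what a row does not reach is not made up. A row lasts 1/10 s, in which the tool goes at most 50 mm and 8.59 degrees, less where a joint would pass 70% of its speed; a pose out of reach is approached as far as the arm can. A call is refused whole if a number of a shift passes 5 or a number of a turn 8.59, either way. A call with a gripper value outside its range is refused whole. The fingers move at their own pace and stop on an object; FORCE is the grip in N (left out, the last holds). Time passes only in rows, so rows that do not move let the fingers close. It gives the time, the measured TCP pose, the force and the opening at its end, in the units of the state.
- arm.sense(): the state, without advancing time (a new reading comes with each control period).
- arm.get_image(name): name is "side" or "top" or "wrist"; returns the picture (420x560x3 uint8, blue, green, red); there is no depth.
- arm.calibration(name): a dict with "camera_matrix" (3x3 intrinsics, pixels), "k1" (the pictures are not rectified: a ray, as slopes to the right and down, at radius r is drawn at 1 + k1 r^2 times it, then the intrinsics apply), "origin" and "rotation" of the camera in the world; the wrist camera has in their place "mount" (4x4, takes a point from camera to tool coordinates, whose origin is the TCP and whose axes are the flange's). Camera axes: x right, y down, z forward; pixel columns grow to the right and rows downward; lengths in m; the calibration is good to about 2 mm. A picture is of the moment at which its call begins: read the wrist's pose just before it. calibration takes no time and is no camera call.
- arm.close_job(): hands the job in, once; it reports no verdict.
The state is a dict: "clock": time; "joint_positions": joint angles; "joint_velocities": joint speeds; "tau": joint torques, N m; "eef_pos": TCP position; "eef_rot": TCP orientation; "ft_force": force on the tool from outside, world axes, zero at the start; "torque": the same for the moment, N m; "width": finger opening in m.
Only numpy, scipy, OpenCV 4.12 (cv2) and the standard library are available. Lean on these libraries where they do the work, as an engineer would, in place of code of your own. Each camera call takes 0.05 s, during which the arm holds its last target.

### The job

Fasten the latch on top of the longer of the two wooden cases: tip its standing wire loop over so that the crossbar drops behind the hook, and then press the lever over and down past its centre so that it stays down by itself. Leave the shorter case's latch, the bowl, the toy car and the toy watering can as they are.

Things in the scene. Friction and masses are not known exactly. Their poses are not given: they have to be found in the camera images.
- long_case: Longer wooden case, fixed: 160 (own x) x 260 (y) x 90 mm high; the other case is only 140 long in y, else the same. Latch on top at mid-length, along own x. Origin: on the bench top below the lever's pivot; own x points from lever to hook, z up. Wood spans x -70 to +90. Pivot: x 0, z 110 mm, axle along y. Steel cheeks beside it: x +-13, y +-21 to 26, up to z 116 mm.
- long_lever (a joint): Its lever's angle, rad. 0 = open, upright: plate 40 mm wide (y), 6 thick, free end 50 mm from the pivot (z 160 mm). It turns towards own -x to 1.57 = fully down, level along -x, top face about z 112 mm. A weak spring lifts it again unless the hooked loop holds it past centre; with the loop hooked it stiffens from 0.4 rad, needs under 10 N near its end, and snaps down past 1.3.
- long_bar (a point): Middle of its loop's crossbar: 6 mm wire, 58 mm long in y, on two legs (y +-29 mm) 70 mm from pins on the lever (x -2, z 124 mm while open). It starts within 11 deg of upright, either way (crossbar z 191 to 194 mm, clear over the lever's end), kept by light friction. Pushed over 25 deg past upright towards +x, it falls by itself and lies behind the hook.
- long_hook (a point): Its crossbar's seat behind the hook (keeper): own x 59, z 100 mm. The hook is a steel lip 36 mm wide (y) on the case top, on the -x side of this point, leaning over it by 23 deg, up to z 110 mm. Hooked with the lever still open, the crossbar lies loosely about 5 mm farther in +x; latched, it is pulled to this point.
- short_bar (a point): The same crossbar middle on the shorter case (140 mm long), whose latch stands open too and must be left so.
- bowl: White ceramic bowl, 116 mm across, 55 mm high, origin under its centre. To be left.
- car: Small aluminium toy car, 84 by 41 by 33 mm, origin under its centre, x along its length. To be left.
- can: Blue plastic toy watering can, body 76 mm across and 70 mm high, spout to own +x, origin under the body's centre. To be left.

How it is judged:
By the outcome, as a careful person would: the job done as asked, in the order asked, and still so for the second after the job is handed in, with the robot touching nothing.
It also fails if it takes over 32 s, if anything falls off the work surface, if the arm or the gripper's body presses on something with over 40 N, if the wrist force passes 120 N, or if a joint passes its speed limit or range.

## Working session

There is one attempt and no reset: what is moved stays moved. The work goes in short steps, Python scripts to look and compute and a shell command to move; the robot and the scene stay as the last step left them, time stands still between calls to the robot, and variables do not carry over. Pictures are saved under pics/ and viewed, and the job is handed in when it is done.

```bash
ls; mkdir -p pics; python3 - <<'E'
from station import arm
import cv2
s=arm.sense();print({k:s[k] for k in('clock','eef_pos','eef_rot','width','ft_force')})
for n in('top','side','wrist'):
    cv2.imwrite(f'pics/{n}0.png',arm.get_image(n)); print(n,arm.calibration(n))
E
```

```text
pics
{'clock': 0.0, 'eef_pos': array([ 0.16150924, -0.49930726,  0.24915959]), 'eef_rot': array([ 9.87797205e-01,  1.55744258e-01,  3.08163968e-05, -6.37404158e-04]), 'width': 0.08812782770378555, 'ft_force': array([-0.70055851,  0.69513299, -0.82929391])}
top {'camera_matrix': array([[521.59547296,   0.        , 279.73343568],
       [  0.        , 521.59547296, 208.28978018],
       [  0.        ,   0.        ,   1.        ]]), 'k1': -0.09059258035072236, 'origin': array([0.46082125, 0.01927916, 1.38103607]), 'rotation': array([-0.69786877,  0.71344695, -0.04523714,  0.04388882])}
side {'camera_matrix': array([[417.94519974,   0.        , 277.81515611],
       [  0.        , 417.94519974, 210.2144554 ],
       [  0.        ,   0.        ,   1.        ]]), 'k1': -0.07744419684395516, 'origin': array([ 0.38129527, -0.71242677,  0.66117826]), 'rotation': array([ 0.87003577, -0.1618749 ,  0.07369628, -0.45978597])}
wrist {'camera_matrix': array([[322.60631125,   0.        , 283.11807939],
       [  0.        , 322.60631125, 208.57244741],
       [  0.        ,   0.        ,   1.        ]]), 'k1': -0.047664360004190415, 'mount': array([[-2.47842572e-04, -9.46830194e-01, -3.21733621e-01,
         8.49072591e-02],
       [ 9.99999885e-01, -1.02897480e-04, -4.67517513e-04,
        -3.75622545e-04],
       [ 4.09554118e-04, -3.21733700e-01,  9.46830111e-01,
        -1.36302179e-01],
       [ 0.00000000e+00,  0.00000000e+00,  0.00000000e+00,
         1.00000000e+00]])}
```

View pics/top0.png

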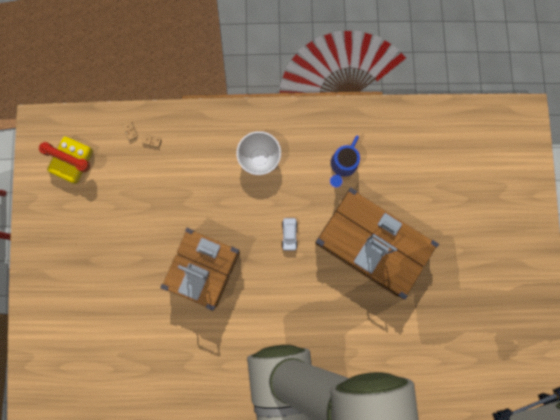

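View pics/side0.png

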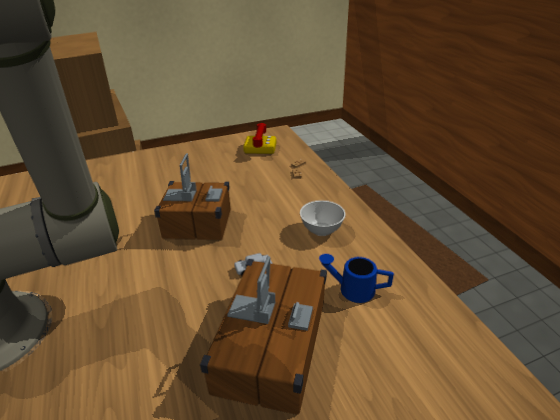

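The top view shows the long case around (377,245), with its lever and loop near (375,252) and its keeper near (390,224). The short case is around (200,268). I'll zoom in on the long case.

```bash
cat > h.py <<'E'
import numpy as np,cv2
from scipy.spatial.transform import Rotation as R
from station import arm
def ray(n,u,v,s=None):
    c=arm.calibration(n);K=c['camera_matrix'];d=np.array([(u-K[0,2])/K[0,0],(v-K[1,2])/K[1,1]])
    p=d.copy()
    for _ in range(20): p=d/(1+c['k1']*(p@p))
    r=np.array([*p,1.])
    if n=='wrist':
        M=c['mount'];T=R.from_quat(s['eef_rot']);return T.apply(M[:3,3])+s['eef_pos'],T.apply(M[:3,:3]@r)
    return c['origin'],R.from_quat(c['rotation']).apply(r)
def plane(n,u,v,z,s=None):
    o,d=ray(n,u,v,s);return o+d*(z-o[2])/d[2]
def proj(n,P,s=None):
    c=arm.calibration(n);K=c['camera_matrix']
    if n=='wrist':
        M=c['mount'];T=R.from_quat(s['eef_rot']);q=M[:3,:3].T@(T.inv().apply(np.array(P)-s['eef_pos'])-M[:3,3])
    else: q=R.from_quat(c['rotation']).inv().apply(np.array(P)-c['origin'])
    p=q[:2]/q[2];p=p*(1+c['k1']*(p@p));return p*K[0,0]+K[:2,2]
E
python3 - <<'E'
import cv2
a=cv2.imread('pics/top0.png')[185:305,305:445];cv2.imwrite('pics/t1.png',cv2.resize(a,None,fx=5,fy=5,interpolation=2))
a=cv2.imread('pics/side0.png')[245:405,195:345];cv2.imwrite('pics/s1.png',cv2.resize(a,None,fx=3.7,fy=3.7,interpolation=2))
E
```

```text
(no output)
```

View pics/t1.png

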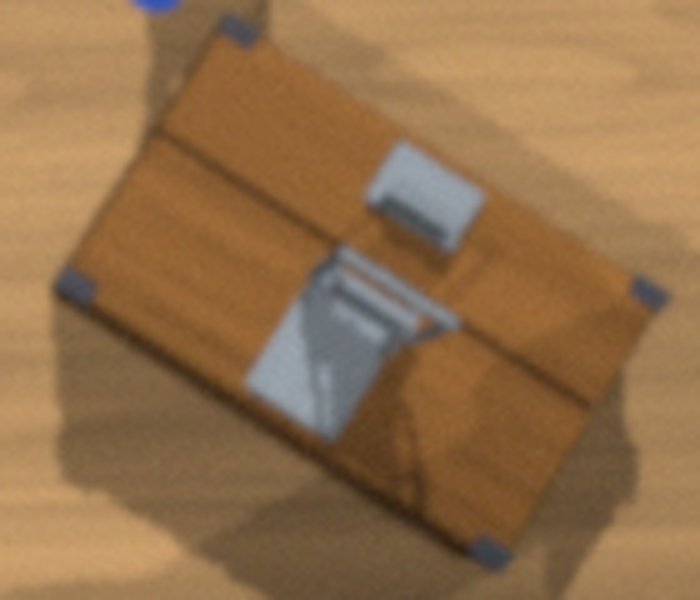

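View pics/s1.png

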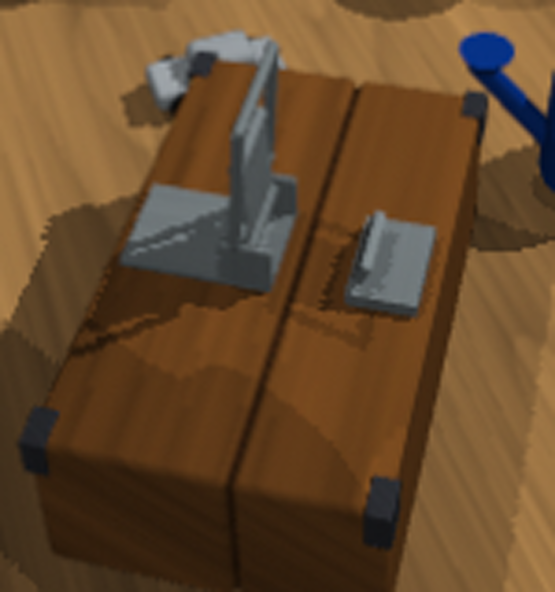

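The long case's top corners in the top view are about (350,188), (316,243), (439,244) and (405,299). The crossbar runs from (373,235) to (397,250).

```bash
python3 - <<'E'
from h import *
C=np.array([plane('top',u,v,.09) for u,v in[(350,188),(316.4,243),(438.6,244),(405,299)]])
print(C)
A,B,Cc,D=C
print('sizes',np.linalg.norm(A-B),np.linalg.norm(Cc-D),np.linalg.norm(A-Cc),np.linalg.norm(B-D))
x=(A-B)+(Cc-D);x/=np.linalg.norm(x);y2=(A-Cc)+(B-D);print(np.degrees(np.arctan2(x[1],x[0])),np.degrees(np.arctan2(y2[1],y2[0]))-90)
th=np.arctan2(y2[1],y2[0])-np.pi/2; th=(th*2+np.arctan2(x[1],x[0]))/3
x=np.array([np.cos(th),np.sin(th),0]);y=np.array([-x[1],x[0],0])
O=C.mean(0)-.01*x;O[2]=0;print('O',O,'th',np.degrees(th))
f=lambda a,b,z:O+a*x+b*y+np.array([0,0,z])
for nm,p in dict(seat=(.059,0,.1),leverend=(0,0,.16),barP=(-.002,.029,.193),barM=(-.002,-.029,.193),barP12=(.0115,.029,.191)).items():
    print(nm,f(*p),proj('top',f(*p)),proj('side',f(*p)))
for u,v in[(372.6,235),(397,250)]:
    p=plane('top',u,v,.193)-O;print('bar',p@x,p@y)
# car etc.
for nm,uv,z in[('bowl',(259,153),.055),('car',(290,234),.03),('can',(346,160),.07),('short',(193,270),.19)]: print(nm,plane('top',*uv,z))
s=arm.sense();print(R.from_quat(s['eef_rot']).as_matrix())
E
```

```text
[[ 0.67196139 -0.16260999  0.09      ]
 [ 0.53586634 -0.07386379  0.09      ]
 [ 0.52591688 -0.37947673  0.09      ]
 [ 0.39272693 -0.28822923  0.09      ]]
sizes 0.16247385097044606 0.16144865254915688 0.26145781036656224 0.25776235326175323
-33.75929751370634 -33.84577021512497
O [ 0.52330969 -0.22047952  0.        ] th -33.81694598131876
seat [ 0.57232806 -0.25331546  0.1       ] [388.57463598 226.31151386] [295.02262008 313.49579609]
leverend [ 0.52330969 -0.22047952  0.16      ] [380.96080382 245.08322948] [260.93686421 283.76331077]
barP [ 0.53778775 -0.19527266  0.193     ] [372.52125045 238.21558473] [263.42425766 257.77262028]
barM [ 0.50550835 -0.24346021  0.193     ] [394.06360382 251.81704259] [254.02308428 281.24848332]
barP12 [ 0.54900381 -0.20278597  0.191     ] [375.41297319 233.31490096] [271.15619995 259.75987778]
bar 0.004389953191565889 0.03268293303200308
bar 0.005172791238230184 -0.03257351131005972
bowl [0.77501323 0.06558131 0.055     ]
car [ 0.56425976 -0.01035571  0.03      ]
can [ 0.74832586 -0.15808344  0.07      ]
short [0.47461576 0.21581865 0.19      ]
[[ 9.51483948e-01  3.07698369e-01 -1.01039892e-04]
 [ 3.07698336e-01 -9.51483557e-01  8.80132978e-04]
 [ 1.74677686e-04 -8.68522208e-04 -9.99999608e-01]]
```

The geometry is consistent: the corners give 162 × 260 mm, and the two heading estimates agree to 0.1°. Plan:
1. Shut the fingers and align tool x with the case's own x.
2. Go behind the loop, above the lever, and tip the loop over.
3. Press the lever from the +x side.

```bash
cat > own.py <<'E'
from h import *
O=np.array([.5233,-.2205,0]);th=np.radians(-33.8)
X=np.array([np.cos(th),np.sin(th),0]);Y=np.array([-X[1],X[0],0])
def st():
    s=arm.sense();p=s['eef_pos']-O;m=R.from_quat(s['eef_rot']).as_matrix()
    print('t',s['clock'],'own tip mm',(1e3*np.array([p@X,p@Y,p[2]-.011])).round(1),'yaw err',np.degrees(np.arctan2(m[:,0]@Y,m[:,0]@X)).round(2),'F own',np.round([s['ft_force']@X,s['ft_force']@Y,s['ft_force'][2]],1),'w',s['width'],'j',s['joint_positions'].round(2))
if __name__=='__main__': st()
E
python3 -m crank '[0,0,0,8.5,0, 0,0,0,8.5,0, 0,0,0,8.5,0, 0,0,0,8.5,0, 0,0,0,8.5,0, 0,0,0,8.5,0, 0,0,0,1,0, 0,0,0,0,0]' 20; python3 own.py
```

```text
clock: 0.95
eef_pos: [0.1615, -0.4985, 0.2474]
eef_rot: [0.954, -0.3, -0.001, -0.002]
ft_force: [0.8, 1.3, 0.4]
width: 0.0261
t 0.95 own tip mm [-146.  -432.3  236.4] yaw err -1.07 F own [-0.1  1.5  0.4] w 0.026094556036036907 j [-1.48  0.32  1.5  -0.    1.33  0.7 ]
```

```bash
python3 -m crank '[0,-5,0,-1,0, 1,-5,0,0,0, 1.5,-5,0,0,0, 1.5,-5,0,0,0, 2,-5,0,0,0, 2,-5,0,0,0, 2,-5,0,0,0, 1,-5,0,0,0]'; python3 own.py
```

```text
clock: 1.75
eef_pos: [0.4594, -0.2346, 0.248]
eef_rot: [0.959, -0.282, -0.001, -0.002]
ft_force: [-0.0, -0.5, -0.3]
width: 0.0
t 1.75 own tip mm [-45.2 -47.3 237. ] yaw err 1.02 F own [ 0.2 -0.4 -0.3] w 2.3775783199345515e-05 j [-0.7   0.3   1.53  0.    1.32  1.44]
```

```bash
python3 -m crank '[0.5,-3.5,0,1,0, 0,-1,0,0,0, 0,0,0,0,0, 0,0,0,0,0]'; python3 own.py; python3 - <<'E'
from own import *
s=arm.sense();cv2.imwrite('pics/w1.png',arm.get_image('wrist'))
for p in[(0.005,.029,.193),(0.005,-.029,.193),(0,.02,.16),(0,-.02,.16),(.05,.018,.11),(.05,-.018,.11)]:
    print(p,proj('wrist',O+p[0]*X+p[1]*Y+[0,0,p[2]],s).round(0))
E
```

```text
clock: 2.15
eef_pos: [0.4911, -0.1946, 0.2476]
eef_rot: [0.959, -0.282, -0.001, -0.002]
ft_force: [-1.4, 0.2, 0.1]
width: 0.0004
t 2.15 own tip mm [-41.2   3.6 236.6] yaw err 1.0 F own [-1.3 -0.6  0.1] w 0.0004007776043060599 j [-0.6   0.32  1.49  0.    1.33  1.54]
(0.005, 0.029, 0.193) [244. 165.]
(0.005, -0.029, 0.193) [341. 167.]
(0, 0.02, 0.16) [263. 163.]
(0, -0.02, 0.16) [320. 164.]
(0.05, 0.018, 0.11) [269.  90.]
(0.05, -0.018, 0.11) [314.  90.]
```

View pics/w1.png

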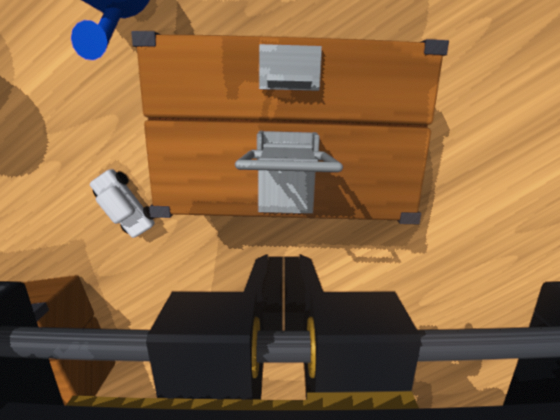

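The wrist view puts the crossbar at columns 237–340, row 166, within about 4 px of the prediction. The hook lip is at about (290,85). I'll lower behind the bar, then sweep towards +x.

```bash
python3 -m crank '[0,0.3,3,0.9,0, 0,0,3,0,0, 0,0,0.3,0,0, 0,0,0,0,0]'; python3 own.py;  python3 -m crank '[1,0,0,0,0, 1,0,0,0,0, 1,0,0,0,0, 0.5,0,0,0,0]'; python3 own.py
```

```text
clock: 2.6
eef_pos: [0.487, -0.2023, 0.1848]
eef_rot: [0.956, -0.293, 0.0, -0.001]
ft_force: [0.3, 0.1, 0.9]
width: 0.0009
t 2.6 own tip mm [-40.3  -5.1 173.8] yaw err -0.24 F own [0.2 0.2 0.9] w 0.0008898187484095573 j [-0.62  0.38  1.58  0.    1.18  1.55]
clock: 3.0
eef_pos: [0.5168, -0.2256, 0.1911]
eef_rot: [0.956, -0.294, 0.004, -0.0]
ft_force: [0.1, 0.1, -0.3]
width: 0.0006
t 3.0 own tip mm [ -2.5  -7.9 180.1] yaw err -0.35 F own [-0.   0.1 -0.3] w 0.0005689523144940601 j [-0.62  0.44  1.47  0.    1.22  1.55]
```

```bash
python3 -m crank '[0.5,-0.6,0.7,0,0, 0.7,0,0.1,0,0, 0.7,0,0.1,0,0, 0.7,0,0.1,0,0, 0.7,0,0,0,0, 0,0,0,0,0]'; python3 own.py; python3 - <<'E'
from own import *
a=arm.get_image('side')[220:380,180:360];cv2.imwrite('pics/s2.png',cv2.resize(a,None,fx=3.5,fy=3.5,interpolation=2))
E
```

```text
clock: 3.6
eef_pos: [0.5503, -0.2412, 0.1825]
eef_rot: [0.956, -0.294, 0.005, 0.0]
ft_force: [-0.8, -0.5, 0.8]
width: 0.0004
t 3.6 own tip mm [ 34.   -2.2 171.5] yaw err -0.37 F own [-0.4 -0.9  0.8] w 0.0004117942132366015 j [-0.61  0.53  1.36  0.    1.24  1.56]
```

View pics/s2.png

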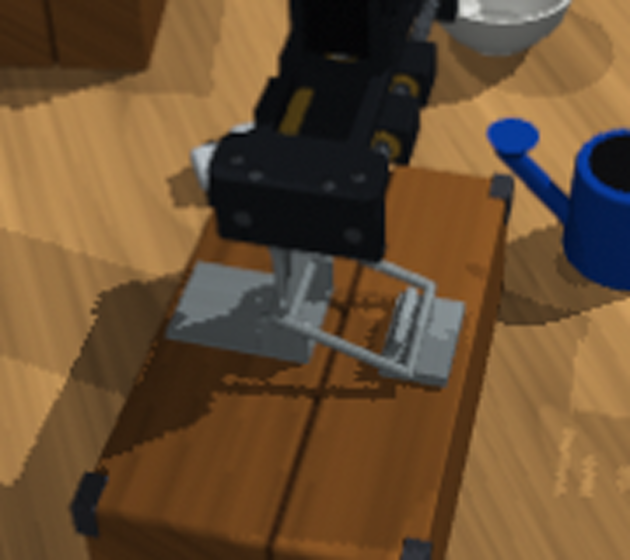

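The side view shows the loop tipped over, with the crossbar near or behind the hook (crop 430,285 to 410,372). I'll check where it rests.

```bash
python3 -m crank '[0,0,0,0,0, 0,0,0,0,0, 0,0,0,0,0]'; python3 own.py; python3 - <<'E'
from own import *
a=arm.get_image('side')
for z,x in[(.1,.064),(.11,.064),(.125,.062)]:
  for b in(.029,-.029):
    p=proj('side',O+x*X+b*Y+[0,0,z]);print(x,z,b,p.round(1),((p-[180,220])*3.5).round(0))
a=a[220:380,180:360];cv2.imwrite('pics/s3.png',cv2.resize(a,None,fx=3.5,fy=3.5,interpolation=2))
E
```

```text
clock: 3.95
eef_pos: [0.5497, -0.2407, 0.1825]
eef_rot: [0.956, -0.294, 0.005, 0.0]
ft_force: [0.3, 0.2, -0.8]
width: 0.0002
t 3.95 own tip mm [ 33.2  -2.1 171.5] yaw err -0.36 F own [ 0.2  0.3 -0.8] w 0.0002405510139559819 j [-0.61  0.53  1.36  0.    1.24  1.56]
0.064 0.1 0.029 [300.9 301.9] [423. 287.]
0.064 0.1 -0.029 [294.5 326.8] [401. 374.]
0.064 0.11 0.029 [301. 298.] [424. 273.]
0.064 0.11 -0.029 [294.5 322.8] [401. 360.]
0.062 0.125 0.029 [300.  291.9] [420. 252.]
0.062 0.125 -0.029 [293.4 316.6] [397. 338.]
```

View pics/s3.png

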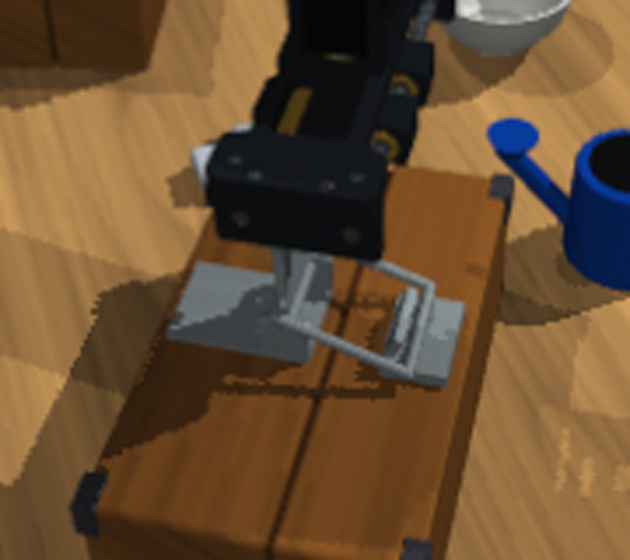

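The crossbar rests at z≈0.100 behind the hook, as predicted. Next I'll lower on the +x side of the lever, between the legs, and press towards −x along its arc.

```bash
python3 -m crank '[0,-0.2,1,0,0, 0,0,1,0,0, 0,0,0,0,0]'; python3 own.py;  python3 -m crank '[-1,0,0,0,0, -1,0,0,0,0, -0.5,0,0,0,0, -0.5,0,0,0,0, 0,0,0,0,0]'; python3 own.py
```

```text
clock: 4.3
eef_pos: [0.5509, -0.2387, 0.1607]
eef_rot: [0.956, -0.294, 0.004, 0.0]
ft_force: [-0.7, -0.5, 0.7]
width: 0.0003
t 4.3 own tip mm [ 33.    0.2 149.7] yaw err -0.36 F own [-0.3 -0.8  0.7] w 0.00032951285638063927 j [-0.6   0.55  1.39  0.    1.2   1.56]
clock: 4.8
eef_pos: [0.5254, -0.2215, 0.1592]
eef_rot: [0.956, -0.294, 0.004, 0.0]
ft_force: [1.3, 0.1, 0.3]
width: 0.0007
t 4.8 own tip mm [  2.3   0.3 148.2] yaw err -0.36 F own [1.  0.8 0.3] w 0.0007492234245840687 j [-0.61  0.49  1.49  0.    1.16  1.56]
```

```bash
python3 -m crank '[-0.6,0,0,0,0, -0.7,0,0.3,0,0, -0.7,0,0.5,0,0, 0,0,0,0,0]'; python3 own.py;  python3 -m crank '[-0.5,0,0.6,0,0, -0.5,0,0.6,0,0, 0,0,0,0,0]'; python3 own.py
```

```text
clock: 5.2
eef_pos: [0.5092, -0.2107, 0.1513]
eef_rot: [0.956, -0.294, 0.007, 0.001]
ft_force: [4.2, -1.7, 1.6]
width: 0.0006
t 5.2 own tip mm [-17.1   0.3 140.3] yaw err -0.39 F own [4.4 1.  1.6] w 0.000579337634321862 j [-0.61  0.46  1.56  0.    1.11  1.56]
clock: 5.5
eef_pos: [0.5005, -0.2047, 0.1386]
eef_rot: [0.956, -0.294, 0.008, 0.001]
ft_force: [0.9, -0.3, 0.6]
width: 0.0006
t 5.5 own tip mm [-27.7   0.4 127.6] yaw err -0.39 F own [1.  0.2 0.6] w 0.0005855705432454995 j [-0.61  0.45  1.61  0.    1.07  1.56]
```

```bash
python3 - <<'E'
from own import *
a=arm.get_image('side')[220:380,180:360];cv2.imwrite('pics/s4.png',cv2.resize(a,None,fx=3.5,fy=3.5,interpolation=2))
E
```

```text
(no output)
```

View pics/s4.png

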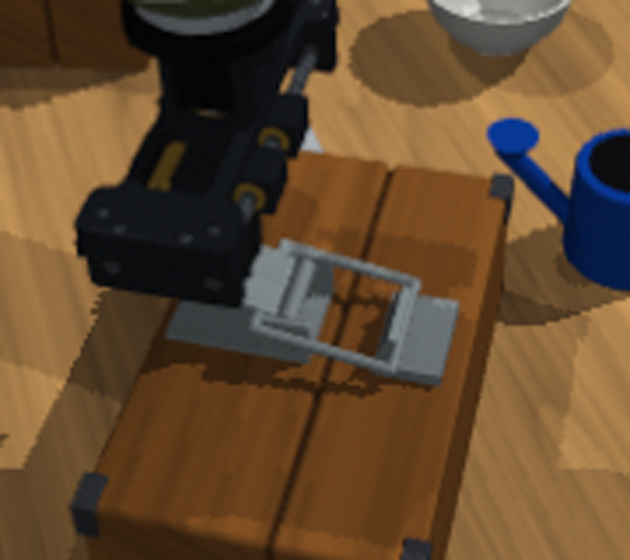

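The bar is still hooked and has been pulled against the lip (crop 405,320). I'll continue pressing down.

```bash
python3 -m crank '[-0.2,0,0.6,0,0, -0.2,0,0.6,0,0, 0,0,0,0,0]'; python3 own.py;  python3 -m crank '[0,0,0.3,0,0, 0,0,0,0,0]'; python3 own.py
```

```text
clock: 5.85
eef_pos: [0.4963, -0.2018, 0.125]
eef_rot: [0.956, -0.294, 0.006, 0.0]
ft_force: [0.0, 0.3, -0.4]
width: 0.0004
t 5.85 own tip mm [-32.8   0.5 114. ] yaw err -0.38 F own [-0.2  0.3 -0.4] w 0.0004202510584607113 j [-0.61  0.46  1.63  0.    1.04  1.56]
clock: 6.05
eef_pos: [0.4965, -0.2019, 0.1227]
eef_rot: [0.956, -0.294, 0.006, 0.001]
ft_force: [-2.2, 2.0, 5.6]
width: 0.0007
t 6.05 own tip mm [-32.6   0.6 111.7] yaw err -0.37 F own [-3.   0.4  5.6] w 0.0007472599272461568 j [-0.61  0.46  1.63  0.    1.03  1.56]
```

Contact at tip z≈112 mm matches the top face of a fully lowered lever. I'll press a little more, then retract up and look.

```bash
python3 -m crank '[0,0,0.2,0,0, 0,0,0,0,0]'; python3 own.py;  python3 -m crank '[0,0,-1,0,0, 0,0,-3,0,0, 0,0,-4,0,0, 0,0,-4,0,0, -3,0,0,0,0, -5,0,0,0,0, -3,0,0,0,0, 0,0,0,0,0]'; python3 own.py
python3 - <<'E'
from own import *
a=arm.get_image('side')[220:380,180:360];cv2.imwrite('pics/s5.png',cv2.resize(a,None,fx=3.5,fy=3.5,interpolation=2))
cv2.imwrite('pics/w5.png',arm.get_image('wrist'))
cv2.imwrite('pics/top5.png',arm.get_image('top'))
E
```

```text
clock: 6.25
eef_pos: [0.4966, -0.2019, 0.1229]
eef_rot: [0.956, -0.294, 0.006, 0.001]
ft_force: [-1.2, 0.2, 0.7]
width: 0.0003
t 6.25 own tip mm [-32.6   0.6 111.9] yaw err -0.34 F own [-1.1 -0.5  0.7] w 0.0002527722369934451 j [-0.61  0.46  1.63  0.    1.03  1.56]
clock: 7.05
eef_pos: [0.4015, -0.1378, 0.2494]
eef_rot: [0.956, -0.294, 0.007, 0.001]
ft_force: [0.3, 0.6, -0.2]
width: 0.0005
t 7.05 own tip mm [-147.2    0.9  238.4] yaw err -0.36 F own [-0.1  0.7 -0.2] w 0.0005447996546283912 j [-0.61  0.08  1.78  0.    1.26  1.56]
```

View pics/s5.png

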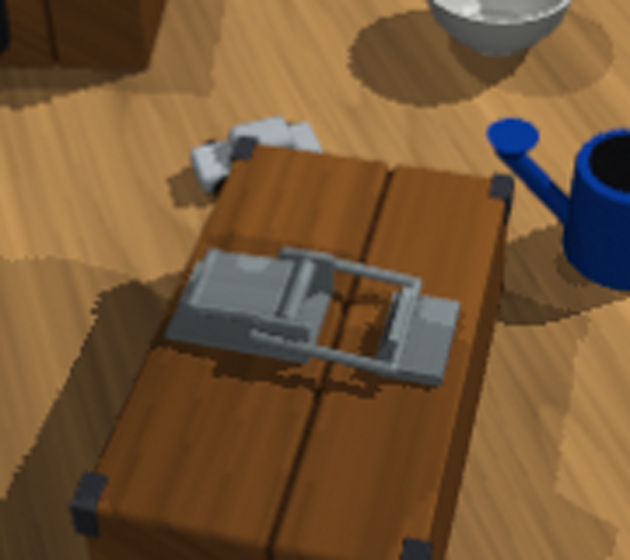

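View pics/w5.png

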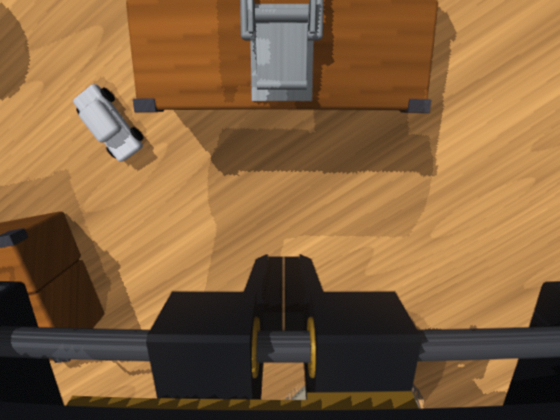

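View pics/top5.png

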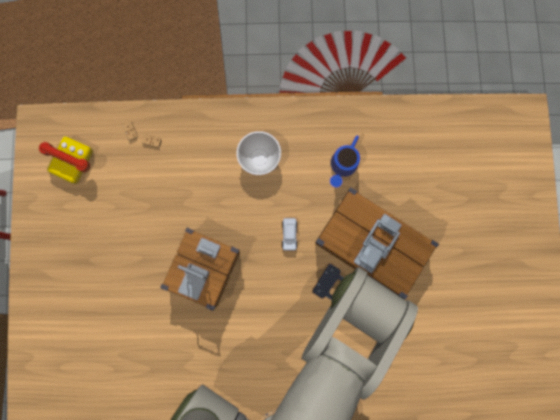

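The lever now lies down and the loop is taut over the hook. The short latch, bowl, car and can look unchanged. I'll wait a second and check the lever's angle numerically.

```bash
python3 -m crank '[0,0,0,0,0, 0,0,0,0,0, 0,0,0,0,0, 0,0,0,0,0, 0,0,0,0,0, 0,0,0,0,0, 0,0,0,0,0, 0,0,0,0,0]' >/dev/null
python3 - <<'E'
from own import *
a=arm.get_image('side');t=arm.get_image('top')
for t_ in(1.57,1.3,1.1):
  for b in(.02,-.02):
    p=proj('side',O+(-.05*np.sin(t_)+.003*np.cos(t_))*X+b*Y+[0,0,.11+.05*np.cos(t_)+.003*np.sin(t_)]);print('lever end',t_,b,((p-[180,220])*3.5).round(0))
for b in(.029,-.029):print('bar',((proj('side',O+.059*X+b*Y+[0,0,.1])-[180,220])*3.5).round(0))
t0=cv2.imread('pics/top0.png')
for n,(x,y,w,h) in dict(short=(155,220,90,95),bowl=(230,125,60,55),car=(275,210,30,45),can=(325,130,40,60)).items():
    print(n,cv2.absdiff(t,t0)[y:y+h,x:x+w].mean().round(2))
print('settle diff',cv2.absdiff(cv2.resize(a[220:380,180:360],None,fx=3.5,fy=3.5,interpolation=2),cv2.imread('pics/s5.png'))[200:].mean())
E
```

```text
lever end 1.57 0.02 [205. 247.]
lever end 1.57 -0.02 [180. 304.]
lever end 1.3 0.02 [208. 230.]
lever end 1.3 -0.02 [183. 286.]
lever end 1.1 0.02 [214. 218.]
lever end 1.1 -0.02 [190. 275.]
bar [414. 285.]
bar [391. 372.]
short 1.97
bowl 1.77
car 1.77
can 2.01
settle diff 0.6444135802469135
```

The lever end is seen at crop (208,250) and (187,305), against (205,247) and (180,304) predicted for 1.57 rad. So it is fully down, and it stayed there for a second. The other objects differ only by image noise.

```bash
python3 -c "
from station import arm
arm.close_job()"
```

```text
the job is handed in; nothing more can be done
```

The longer case's latch is fastened, and the job was handed in at about 8 s on the robot's clock. With shut fingers I tipped the loop over so the crossbar dropped behind the hook, and a side picture confirmed it. I then pressed the lever along its arc until it lay flat and drew the arm clear.

- **Lever:** its end sits within 2 mm or so of where a fully lowered lever (1.57 rad) should be. It had not moved after nearly a second with nothing touching it.
- **Crossbar:** it lies against the hook, but in the last picture it appears a few mm farther out than predicted for the seat. That is about the size of the calibration error.
- **Forces:** the highest wrist force I read was about 6 N, but I only read it between moves.
- **Other objects:** the short case's latch, bowl, car and watering can changed only by image noise in the top view.

No check failed or disagreed beyond that small crossbar offset.

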